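# Open the wide router-bit locker past its safety catch

### The arm

A 6-joint arm with a two-finger parallel gripper is mounted at the origin on the work surface. World frame = base frame: x ahead of the robot, y to its left, z up, the work surface at z = 0. Lengths are in m, angles in rad, forces in N, time in s.
With the tool pointing down it reaches from about 0.35 to 0.8 m from the base axis. Payload 7.3 kg.
Tool frame: the origin (TCP) lies between the finger pads; the fingertips stand 25 mm ahead of it and the grasp point (between the pads) lies 6 mm ahead of it (r.tip_extent is the distance from the TCP to the fingertips, in m); z points along the fingers, y is the line along which they close (so a half turn about z gives the same grasp; the last joint's range is limited). The gripper opens to 85 mm and grips with 20 to 120 N. Pads are 22 mm wide; open, the fingers measure 114 mm over their backs; the gripper's body (76 mm by 85 mm) begins 54 mm behind the grasp point. The pads swing forward as they close: fully open they stand 13 mm farther back than shut.
Start: joints at [1.2, 0.342, 1.524, -0, 1.275, -0.146], TCP at [0.117, 0.512, 0.256] pointing down, gripper open.
Joint ranges: [-2.53, 2.53], [-0.77, 2.02], [0.04, 2.7], [-1, 4.14], [0.28, 2.66], [-3.11, 3.11]. Speed limits (rad/s): [2.57, 2.57, 3.14, 3.14, 3.14, 3.14].

### API

Orientations are given as a unit quaternion [x, y, z, w].
In Python, from workcell import r, command_gripper, optics gives the robot as it stands. The module is installed in compiled form; this text tells all that it offers. Calls block until the motion is done:
- r.reach(position, orientation): joint-space move of the TCP to a pose.
- r.move_straight(position, orientation=None, speed=0.15, max_force=None): straight line of the TCP; orientation=None keeps the orientation; speed is the mean speed in m/s. With max_force (N) it stops when the force on the tool has changed by that much, and returns True; else False.
- r.movej(angles): joint-space move.
- command_gripper(opening, force=None): finger opening in m; force is the grip in N (None keeps the last); returns when the fingers have stopped.
- r.hold(seconds).
- r.solve_ik(position, orientation): joint angles nearest the present ones, or None.
- r.read_state(): the state.
- optics.get_image(name): name is "scene" or "top"; returns (picture, depth): 420x560x3 uint8, red, green, blue; 420x560 float32, m along the optical axis (not along the pixel's ray), 0 where there is no reading.
- optics.camera_model(name): a dict with "K" (3x3 intrinsics, pixels), "R" (3x3) and "t" (3): a world point X has camera coordinates R X + t. Camera axes: x right, y down, z forward; pixel columns grow to the right and rows downward; lengths in m; the calibration is good to about 2 mm. A picture is of the moment at which its call begins. camera_model takes no time and is no camera call.
A pose or a line that the arm cannot do raises r.PlanningError and nothing moves.
- r.finish_job(): hands the job in; it is judged then, once.
The state is a dict: "time_s": time; "joint_positions": joint angles; "dq": joint speeds; "tau": joint torques, N m; "eef_pos": TCP position; "eef_rot": TCP orientation; "contact_force": force on the tool from outside, world axes, zero at the start; "torque": the same for the moment, N m; "grip_width": finger opening in m; "grip_force": force on a finger pad.
Only numpy, scipy, OpenCV 4.12 (cv2) and the standard library are available. Lean on these libraries where they do the work, as an engineer would, in place of code of your own. Each camera call takes 0.05 s, during which the arm holds its last target. There are 200 camera calls.

### The job

Two small steel lockers with plain wooden doors stand on the bench; open the wider one so that its router bits can be reached. Its door has no handle: reach down from above into the open slot behind the top edge of the door, push the spring catch down and, keeping it down, pull the door open by its top edge. Swing it at least half-way (45 degrees or more), leave it standing open, and leave the narrow locker shut.

Things in the scene. Friction and masses are not known exactly. Their poses are not given: they have to be found in the camera images.
- wide_edge (a point): point on the top edge of the wide locker's beech door (16 mm thick, 220 wide, 180 high, upright), mid thickness, straight above the middle of its catch; moves with the door. x points through the door into the locker, y level along the door to its hinge, z up. The vertical hinge axis is 160 mm from here along +y, in the door's mid plane; the free edge 60 mm along -y.
- wide_door (a joint): opening angle of the wide locker's door (rad): 0 shut, 1.75 at most; swings towards the robot, clockwise seen from above, stays where left (stiff hinge). Locker: steel, fixed, 220 mm wide, 200 deep, 180 high. Behind the door its roof is cut away: an open slot 50 mm front to back, 208 long. Fingers can straddle the door's edge with one in the slot, or both can enter the slot.
- wide_catch (a joint): how far the catch is pushed down (m): 0 up, 0.026 at its stop; spring 2 to 6 N. A level white plate on the door's back, moving with it, 60 mm wide, filling the slot front to back, its top 16 mm below the door's top; its nose hooks behind the roof edge. The door is free (else 2 mm play) from 0.011 down; 0.015 to 0.02 is good. Keep it down until the door is 0.12 rad open.
- narrow_door (a joint): opening angle of the other locker's door (rad), 0 shut. That locker is of the same make, height and depth with the same catch, but only 150 mm wide. It must stay shut.

How it is judged:
By the outcome, as a careful person would: the job done as asked, in the order asked, and still so for the second after the job is handed in, with the robot touching nothing.
It also fails if it takes over 40 s, if anything falls off the work surface, if the arm or the gripper's body presses on something with over 40 N, if the wrist force passes 120 N, or if a joint passes its speed limit or range.

## Working session

There is one attempt and no reset: what is moved stays moved. The work goes in short steps, each a Python script; the robot and the scene stay as the last script left them, time stands still between calls to the robot, and variables do not carry over. Pictures are saved under pics/ and viewed, at most 10 in all, crops included, and the job is handed in when it is done.

```bash
mkdir -p pics
python3 - <<'E'
from workcell import r, optics
import cv2,numpy as np
for n in("scene","top"):
    p,d=optics.get_image(n); cv2.imwrite(f"pics/{n}0.png",p[:,:,::-1]); np.savez(f"{n}0.npz",p=p,d=d)
    m=optics.camera_model(n); print(n,m["K"].tolist(),np.round(-m["R"].T@m["t"],3),np.round(m["R"],3).tolist())
print(r.read_state(), r.tip_extent)
E
```

```text
scene [[412.981903186691, 0.0, 284.0824104729323], [0.0, 412.981903186691, 208.12934221763902], [0.0, 0.0, 1.0]] [ 0.819 -0.331  0.793] [[0.835, 0.55, 0.014], [0.475, -0.707, -0.524], [-0.278, 0.444, -0.852]]
top [[414.09334587654035, 0.0, 279.17678378645184], [0.0, 414.09334587654035, 208.2654005883648], [0.0, 0.0, 1.0]] [0.541 0.023 1.023] [[-0.002, -1.0, 0.022], [-0.996, -0.0, -0.09], [0.09, -0.022, -0.996]]
{'time_s': 0.1, 'joint_positions': array([ 1.19999426e+00,  3.42662027e-01,  1.52492272e+00,  2.10718884e-05,
        1.27538342e+00, -1.46020025e-01]), 'dq': array([ 0.0004518 , -0.00437011, -0.00295667,  0.00014789,  0.00058614,
        0.00101165]), 'tau': array([ 1.32680812e-03, -4.34454060e+01, -2.46490592e+01, -1.24135195e-04,
        4.77328387e-03,  2.21022373e-05]), 'eef_pos': array([0.11688576, 0.51149708, 0.25569034]), 'eef_rot': array([ 1.12157583e-01,  9.93690195e-01, -6.62347791e-04, -1.85495862e-04]), 'contact_force': array([0.31669759, 0.47012098, 0.89263274]), 'torque': array([ 0.02245544, -0.0011514 , -0.02418012]), 'grip_force': 0.0, 'grip_width': 0.08553899802838091} 0.025
```

View pics/scene0.png

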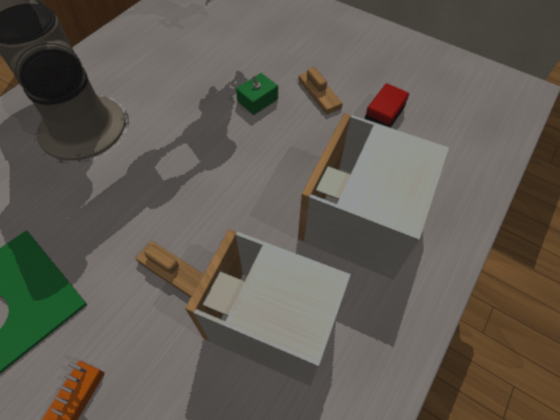

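View pics/top0.png

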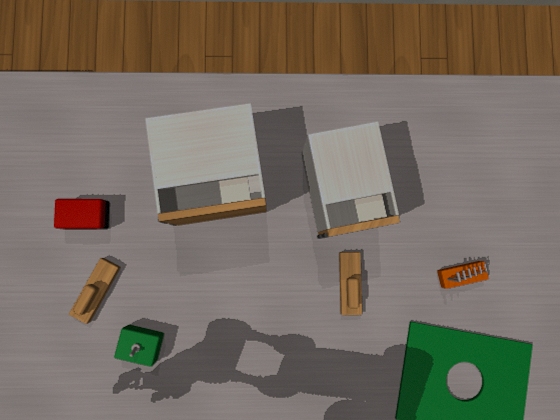

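The scene view shows the wide locker at upper right: door top runs from (345,122) to (303,238), with the catch plate near (333,182). In the top view it is the left locker: door top runs from (158,218), the hinge, to (266,207), with the catch near (236,190). The narrow locker is on the right. Next I'll measure the door edge in both views.

```bash
cat > h.py <<'E'
import cv2,numpy as np
from workcell import r, optics
def cloud(n,d):
    m=optics.camera_model(n);K,R,t=m["K"],m["R"],m["t"]
    v,u=np.mgrid[:d.shape[0],:d.shape[1]]
    c=np.dstack([(u-K[0][2])/K[0][0]*d,(v-K[1][2])/K[1][1]*d,d])
    return (c-np.array(t))@np.array(R)
def wood(p):
    h=cv2.cvtColor(p,cv2.COLOR_RGB2HSV); return (h[...,0]>8)&(h[...,0]<24)&(h[...,1]>100)
E
python3 - <<'E'
from h import *
for n,box in(("top",(150,190,272,225)),("scene",(295,112,355,245))):
    f=np.load(n+"0.npz");p,d=f["p"],f["d"];X=cloud(n,d)
    b=np.zeros(d.shape,bool);b[box[1]:box[3],box[0]:box[2]]=1
    w=b&wood(p)&(d>0)
    Q=X[w]; zt=np.percentile(Q[:,2],97);T=Q[Q[:,2]>zt-.008]
    rect=cv2.minAreaRect(T[:,:2].astype(np.float32)); print(n,len(Q),"ztop",zt,np.median(T[:,2]),len(T))
    print(np.round(cv2.boxPoints(rect),4).tolist(),np.round(rect[1],4))
    # catch plate: pale, inside slot, z 0.14-0.172
    h=cv2.cvtColor(p,cv2.COLOR_RGB2HSV)
    bx=(215,172,256,206) if n=="top" else (312,162,355,205)
    b=np.zeros(d.shape,bool);b[bx[1]:bx[3],bx[0]:bx[2]]=1
    c=b&(h[...,2]>120)&(h[...,1]<70)&(X[...,2]>.14)&(X[...,2]<.173)
    C=X[c]; print("catch",len(C),np.median(C[:,2]) if len(C) else 0)
    if len(C): print(np.round(cv2.boxPoints(cv2.minAreaRect(C[:,:2].astype(np.float32))),4).tolist())
E
```

```text
top 1475 ztop 0.1832297257206033 0.1807840878940591 858
[[0.5910000205039978, 0.2492000013589859], [0.6238999962806702, 0.03269999846816063], [0.6402000188827515, 0.03519999980926514], [0.6072999835014343, 0.2517000138759613]] [0.0165 0.219 ]
catch 660 0.16473359995994163
[[0.6291000247001648, 0.12380000203847885], [0.6395000219345093, 0.056299999356269836], [0.6866000294685364, 0.06360000371932983], [0.6761999726295471, 0.13109999895095825]]
scene 1354 ztop 0.18138873654393145 0.17965570481764287 781
[[0.5943999886512756, 0.24660000205039978], [0.6273000240325928, 0.030300000682473183], [0.6438999772071838, 0.03280000016093254], [0.6108999848365784, 0.249099999666214]] [0.0167 0.2188]
catch 638 0.16389294341632007
[[0.6313999891281128, 0.12330000102519989], [0.640500009059906, 0.06319999694824219], [0.6863999962806702, 0.07010000199079514], [0.677299976348877, 0.13030000030994415]]
```

Both views agree to about 3 mm: door top at z≈0.180, catch top at z≈0.164, and a consistent catch centre. I'll straddle the edge with one finger in the slot, so the tip pushes the catch and the pads grip the door.

```bash
cat >> h.py <<'E'
from scipy.spatial.transform import Rotation as Ro
E0=np.array([.6248,.0920]); ex=np.array([.989,.150]); ey=np.array([-.150,.989]); H=E0+.160*ey
YAW=np.arctan2(ex[1],ex[0])
def pose(a,z,flip=1,off=(0,0)):
    "TCP pose over the wide edge with the door open by a; tool y along +-door normal"
    c,s=np.cos(-a),np.sin(-a); p=H+np.array([[c,-s],[s,c]])@(E0+np.array(off)-H)
    n=flip*np.array([np.cos(YAW-a),np.sin(YAW-a),0]); zt=np.array([0,0,-1.])
    return np.r_[p,z],Ro.from_matrix(np.c_[np.cross(n,zt),n,zt]).as_quat()
E
python3 - <<'E'
from h import *
for f in(1,-1):
    for a in(0,.35,.7,1.1):
        q=r.solve_ik(*pose(a,.172,f)); print(f,a,None if q is None else np.round(q,2))
E
```

```text
1 0 [ 0.02  0.61  1.33 -0.    1.21 -0.13]
1 0.35 [ 0.03  0.51  1.5  -0.    1.13  0.23]
1 0.7 [ 0.07  0.43  1.63 -0.    1.07  0.62]
1 1.1 [ 0.17  0.38  1.73 -0.    1.04  1.12]
-1 0 [ 0.02  0.61  1.33 -0.    1.21  3.02]
-1 0.35 [ 0.03  0.51  1.5  -0.    1.13 -2.91]
-1 0.7 [ 0.07  0.43  1.63 -0.    1.07 -2.52]
-1 1.1 [ 0.17  0.38  1.73 -0.    1.04 -2.02]
```

Run:
```python
from h import *
r.reach(*pose(0,.27)); command_gripper(.036,30)
r.move_straight(pose(0,.205)[0],speed=.1); r.hold(.2)
s=r.read_state(); print(s["eef_pos"],s["contact_force"],s["grip_width"],s["time_s"])
z=.205
hit=r.move_straight(pose(0,.175)[0],speed=.03,max_force=2); s=r.read_state(); print(hit,s["eef_pos"],s["contact_force"],s["torque"],s["time_s"])
p,d=optics.get_image("scene"); cv2.imwrite("pics/s1.png",cv2.resize(p[80:260,230:470],(800,600))[:,:,::-1])
```

```text
Traceback (most recent call last):
NameError: name 'command_gripper' is not defined
```

```bash
sed -i 's/import r, optics/import r, optics, command_gripper/' h.py
python3 - <<'E'
from h import *
command_gripper(.036,30)
r.move_straight(pose(0,.205)[0],speed=.1); r.hold(.2)
s=r.read_state(); print(s["eef_pos"],s["contact_force"],s["grip_width"],s["time_s"])
z=.205
hit=r.move_straight(pose(0,.175)[0],speed=.03,max_force=2); s=r.read_state(); print(hit,s["eef_pos"],s["contact_force"],s["torque"],s["time_s"])
p,d=optics.get_image("scene"); cv2.imwrite("pics/s1.png",cv2.resize(p[80:260,230:470],(800,600))[:,:,::-1])
E
```

```text
[0.62512423 0.09201087 0.20581129] [-0.08709169 -0.68942285 -0.24845372] 0.036031631080209445 3.9833
True [0.62443339 0.09193619 0.18403989] [-0.01045565  0.20905993  2.80476979] [-0.05455613  0.00558564 -0.02584915] 4.6667
```

View pics/s1.png

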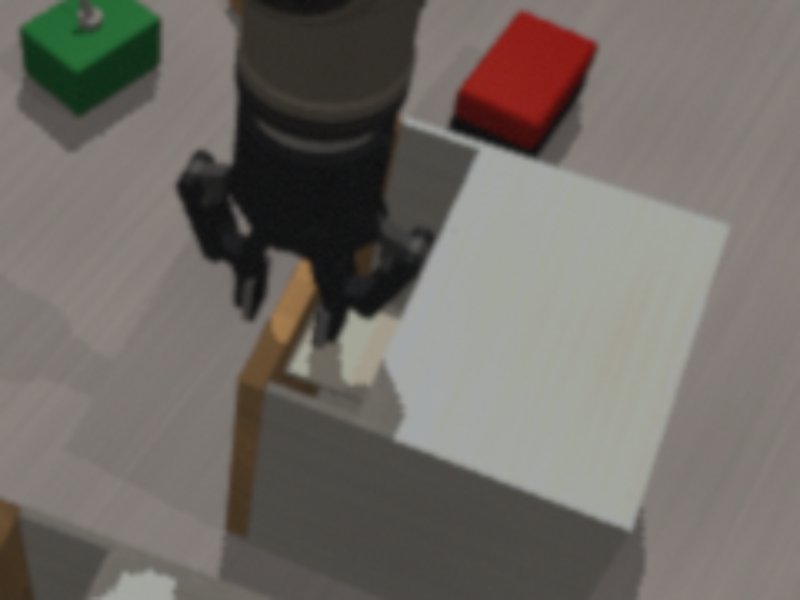

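The picture shows the fingers straddling the door edge, with the slot finger's tip on the white catch at about (328,340). Contact came at TCP z≈0.184, clear of the roof. Now I'll push down and grip.

Run:
```python
from h import *
def st(t):
    s=r.read_state(); print(t,np.round(s["eef_pos"],4),np.round(s["contact_force"],1),np.round(s["torque"],2),round(s["grip_width"],4),round(s["grip_force"],1),round(s["time_s"],2))
r.move_straight(pose(0,.170)[0],speed=.03); st("down")
command_gripper(.010,30); r.hold(.2); st("grip")
```

```text
down [0.6248 0.092  0.1701] [-1.1 -0.2  4.5] [-0.04  0.03 -0.02] 0.0359 2.2 5.35
grip [0.6253 0.0918 0.1706] [ 1.4 -0.4  4.8] [-0.2  -0.06 -0.03] 0.0155 35.5 5.85
```

Run:
```python
from h import *
def st(t):
    s=r.read_state(); print(t,np.round(s["eef_pos"],4),np.round(s["contact_force"],1),np.round(s["torque"],2),round(s["grip_width"],4),round(s["grip_force"],1),round(s["time_s"],2)); return np.linalg.norm(s["contact_force"])
for a in np.arange(.05,1.06,.05):
    p,q=pose(a,.170); r.move_straight(p,q,speed=.04)
    if st(round(a,2))>45: break
p,d=optics.get_image("scene"); cv2.imwrite("pics/s2.png",p[:,:,::-1])
```

```text
0.05 [0.6172 0.0907 0.1706] [ 0.1 -0.5  5.2] [-0.26  0.11 -0.12] 0.0155 35.7 6.2
0.1 [0.6092 0.0902 0.1706] [ 0.4 -0.9  5.2] [-0.21  0.08 -0.12] 0.0154 35.1 6.55
0.15 [0.6012 0.09   0.1706] [ 0.7 -0.2  6.8] [-0.17  0.06 -0.08] 0.0157 35.1 6.9
0.2 [0.5932 0.0902 0.1706] [ 0.1 -1.   6.5] [-0.2   0.12 -0.15] 0.0153 35.1 7.25
0.25 [0.5852 0.0909 0.1706] [-0.2 -1.8  5.5] [-0.21  0.2  -0.06] 0.0156 35.1 7.6
0.3 [0.5772 0.0919 0.1706] [ 0.5 -0.5  5.8] [-0.16  0.14 -0.11] 0.0156 35.1 7.95
0.35 [0.5694 0.0933 0.1706] [ 0.2 -1.1  7.1] [-0.19  0.13 -0.13] 0.0155 35.1 8.3
0.4 [0.5615 0.0951 0.1706] [-0.6 -0.7  6.5] [-0.25  0.14 -0.09] 0.0159 35.1 8.65
0.45 [0.5538 0.0973 0.1706] [-0.4 -1.4  6.5] [-0.2   0.23 -0.11] 0.0157 35.0 9.0
0.5 [0.5463 0.0999 0.1706] [ 0.5 -0.6  6.2] [-0.11  0.16 -0.11] 0.0154 35.0 9.35
0.55 [0.5388 0.1029 0.1706] [ 0.8 -0.4  6.9] [-0.18  0.18 -0.18] 0.016 35.0 9.7
0.6 [0.5315 0.1062 0.1706] [ 0.3 -0.   7.5] [-0.13  0.18 -0.07] 0.0156 35.0 10.05
0.65 [0.5244 0.1099 0.1706] [-0.4 -1.   7. ] [-0.14  0.17 -0.12] 0.0159 35.0 10.4
0.7 [0.5175 0.1139 0.1706] [-0.5  0.3  6.6] [-0.13  0.21 -0.15] 0.0158 35.0 10.75
0.75 [0.5108 0.1183 0.1706] [ 0.2 -0.   6.3] [-0.12  0.22 -0.09] 0.0155 35.0 11.1
0.8 [0.5043 0.123  0.1706] [ 0.3 -0.2  8.3] [-0.08  0.22 -0.07] 0.0156 34.9 11.45
0.85 [0.4981 0.128  0.1706] [-0.2 -1.4  7.8] [-0.02  0.14 -0.08] 0.0154 34.9 11.8
0.9 [0.4921 0.1333 0.1705] [-0.1 -0.9  7.1] [-0.13  0.18 -0.06] 0.0153 34.9 12.15
0.95 [0.4864 0.1389 0.1706] [0.3 0.1 6.7] [-0.01  0.2  -0.03] 0.0161 34.9 12.5
1.0 [0.4809 0.1448 0.1706] [-0.5 -0.6  6. ] [-0.06  0.17 -0.13] 0.0152 34.8 12.85
1.05 [0.4758 0.151  0.1706] [-0.4 -0.4  7.8] [-0.06  0.2  -0.03] 0.0156 34.8 13.2
```

View pics/s2.png

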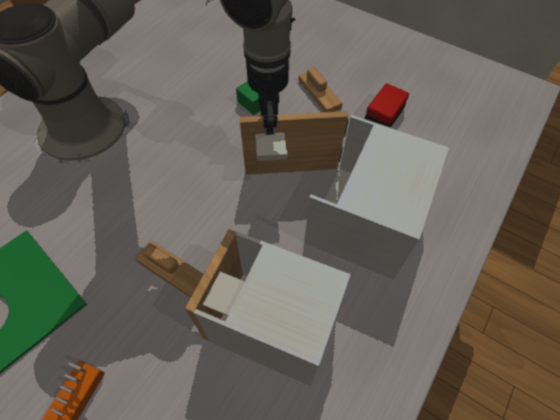

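The wide door stands about 60° open (top edge from (242,117) to (347,115)), still gripped at (270,125). The narrow locker at (225,290) is shut. Next I'll release and lift straight up.

Run:
```python
from h import *
command_gripper(.036); p,q=pose(1.05,.32); r.move_straight(p,q,speed=.12)
r.hold(.5)
f,d=optics.get_image("scene"); cv2.imwrite("pics/s3.png",f[:,:,::-1])
s=r.read_state();print(s["eef_pos"],s["contact_force"],s["time_s"])
```

```text
[0.47547597 0.15068787 0.3199907 ] [ 0.61811926 -0.18799294  1.34891733] 15.5333
```

View pics/s3.png

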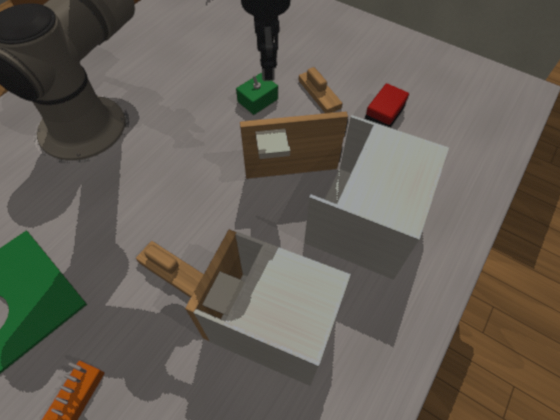

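The door stays open at about 60° (edge (242,117) to (347,115)), the gripper is clear above it at (268,70), and the narrow locker is still shut.

```bash
python3 -c "
from workcell import r
print(r.finish_job())"
```

```text
the job is handed in; nothing more can be done
None
```

The wide locker's door stands open at about 60°, the narrow locker is still shut, the gripper is clear of everything, and I handed the job in at about 15.5 s.

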